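# Refit the lever and hinge pin of a lemon press

### The job

The hand-lever lemon press has been washed and has to go back together. Set the lever on it so that the plunger stands in the strainer cup and the eye at the lever's end lies between the two cheeks of the fork, then push the hinge pin through cheek, eye and cheek until its flat head is up against the fork. Leave everything else on the worktop where it is.

Things in the scene. Friction and masses are not known exactly. Their poses are not given: they have to be found in the camera images.
- press: Lemon press, fixed (sizes in mm): wooden board 260x116, top 16 above the worktop, with an aluminium fork (hinge axis at x=-85, 80 up) and a steel strainer cup (centre x=+30). Origin: on the worktop near the board's middle; x from fork to cup (the lever's handle ends up beyond the cup), y along the hinge axis, z up.
- press_fork (a point): Centre of the fork, on the axis of its holes, 80 mm above the worktop, axes as the press. Two cheeks 8 thick, 36 wide (x), tops 98 up; gap 24 (y -12 to 12), outer faces y = -20 and 20; a cross hole 13 across in each. A V hollow between the cheeks carries the eye level with the holes. The pin may go in from either side.
- press_cup (a point): Centre of the cup's inner floor, 32.5 mm above the worktop, 115 from press_fork along the press's x. Cup inside 76 across at the floor, 92 at the rim, rim 57 up; it stands in a shallow dish 114 across, rim 30 up.
- lever: Loose lever, 322 mm long: round eye, straight bar, steel plunger under the bar, dark wooden handle. Stands on the plunger's sole, bar level. Origin: centre of the sole; x along the bar to the handle, z up. Bar 14 wide (y), 12 high, axis 47 up, x -105 to 90. Plunger disc 66 across, 20 high, on a stem 17 across. Handle 26 thick, x 94 to 191. 0.35 kg, balances near x=5: grip across the bar.
- lever_eye (a point): Centre of the lever's eye: x=-115 of the lever, 47 above the sole. Eye 32 mm across, 18 thick (y), cross hole 13 across along y. In place it coincides with press_fork, the sole stands on press_cup and the lever's x lies along the press's x.
- pin: Loose steel hinge pin, 60 g, lying flat and level: round shaft 10 mm across, 54 long (x 0 to 54, last 6 tapered to 5), and a flat thumb head 26 wide (y), 28 long (x -28 to 0), 10 thick (z). Origin: where shaft and head meet, on the underside; x to the tip, z up; shaft axis 5 above the underside.
- pin_mid (a point): Point on the pin's axis, 20 mm from the head's shoulder; coincides with press_fork when the pin is fully home.
- lemon: Bystander: lemon, 78x55x56 mm. Origin at the centre of its underside.
- tin: Bystander: short food tin, 75 across, 58 mm high. Origin at the centre of its underside.
- spice_jar: Bystander: small glass spice jar with a dark cap, 41 across, 105 mm high. Origin at the centre of its underside.
- mug: Bystander: plain white mug, 88 across, 100 mm high, handle to its -y. Origin at the centre of its underside.
- teaspoon: Bystander: metal teaspoon lying flat, 130x27x11 mm, long axis x. Origin at the centre of its underside.

How it is judged:
By the outcome, as a careful person would: the job done as asked, in the order asked, and still so for the second after the job is handed in, with the robot touching nothing.
It also fails if it takes over 61 s, if anything falls off the work surface, if the arm or the gripper's body presses on something with over 40 N, if the wrist force passes 120 N, or if a joint passes its speed limit or range.

### The arm

A 6-joint arm with a two-finger parallel gripper is mounted at the origin on a cart in front of the work surface, level with it; the furniture and walls round the work are solid. World frame = base frame: x ahead of the robot, y to its left, z up, the work surface at z = 0. Lengths are in m, angles in degrees, forces in N, time in s.
With the tool pointing down it reaches from about 0.35 to 0.875 m from the base axis. Payload 4.2 kg.
Tool frame: the origin (TCP) lies where the fingers leave the gripper's body, on its centre line; the fingertips stand 70 mm ahead of it and the grasp point (between the pads) lies 51 mm ahead of it; z points along the fingers, y is the direction in which the jaws open and shut (so a half turn about z gives the same grasp; the last joint's range is limited). The gripper opens to 87 mm and grips with 3 to 60 N. Pads are 19 mm wide; open, the fingers measure 117 mm over their backs; the gripper's body (75 mm by 190 mm) begins 51 mm behind the grasp point.
Start: joints at [84.431, 22.042, 0.453, 0, -68.411, -14.817], TCP at [0.218, 0.586, 0.292] pointing down, gripper open.
Joint ranges: [-179.83, 179.83], [-69.29, 118.12], [-61.27, 80.66], [-181.25, 117.63], [-171.15, -9.14], [-177.46, 177.46]. Speed limits (degrees/s): [159.86, 159.86, 180, 180, 180, 180].

### API

Orientations are given as a 3x3 rotation matrix whose columns are the frame's x, y, z axes.
In Python, from station import sense, capture, camera_model, finish_job gives the robot as it stands.
- The arm moves only by the shell command python3 -m inch 'ROWS'. ROWS is JSON, a list of rows, each an object with "hand": the closure, from 0 (fully open) to 1 (shut); "slide": the shift along the world's x, y, z in cm, a list of three; "yaw": the turn about the world's z in rad. A call has 1 to 10 rows; each row is the pose to reach, as a shift and turn from the pose commanded when the call began; what a row does not reach only later rows make up. A row lasts 1/8 s, in which the tool goes at most 62.5 mm and 10.7 degrees, less where a joint would pass 70% of its speed; a pose out of reach is approached as far as the arm can. A call with a gripper value outside its range is refused whole. The fingers move at their own pace and stop on an object; the grip force is fixed at half the most. Time passes only in rows, so rows that repeat a pose let the fingers close. It gives the time, the measured TCP pose, the force and the opening at its end, in the units of the state.
- sense(): the state, without advancing time (a new reading comes with each control period).
- capture(name): name is "scene" or "top" or "wrist"; returns the picture (420x560x3 uint8, blue, green, red); there is no depth.
- camera_model(name): a dict with "mtx" (3x3 intrinsics, pixels), "xyz" and "orientation" of the camera in the world; the wrist camera has in their place "tool_from_camera" (4x4, takes a point from camera to tool coordinates, whose origin is the TCP and whose axes are the flange's). Camera axes: x right, y up, looking along -z (the intrinsics and any distortion apply to the point x, -y, -z); pixel columns grow to the right and rows downward; lengths in m; the calibration is good to about 2 mm. A picture is of the moment at which its call begins: read the wrist's pose just before it. camera_model takes no time and is no camera call.
- finish_job(): hands the job in, once; it reports no verdict.
The state is a dict: "time_s": time; "joints": joint angles; "joint_velocities": joint speeds; "effort": joint torques, N m; "tcp_pos": TCP position; "ee_rot": TCP orientation; "wrist_force": force on the tool from outside, world axes, zero at the start; "moment": the same for the moment, N m; "gripper_width": opening from 0.0 (shut) to 1.0 (fully open).
Only numpy, scipy, OpenCV 4.12 (cv2) and the standard library are available. Lean on these libraries where they do the work, as an engineer would, in place of code of your own. Each camera call takes 0.05 s, during which the arm holds its last target. There are 200 camera calls.

## Working session

There is one attempt and no reset: what is moved stays moved. The work goes in short steps, Python scripts to look and compute and a shell command to move; the robot and the scene stay as the last step left them, time stands still between calls to the robot, and variables do not carry over. Pictures are saved under pics/ and viewed, about 8 in all and at most 12, crops included, and the job is handed in when it is done.

```bash
mkdir -p pics; ls; python3 - <<'E'
from station import *
import cv2,numpy as np
for n in("scene","top"):
    cv2.imwrite(f"pics/{n}0.png",capture(n)); m=camera_model(n); print(n,{k:np.round(v,4).tolist() if not isinstance(v,str) else v for k,v in m.items()})
print({k:np.round(v,4).tolist() if not isinstance(v,str) else v for k,v in camera_model("wrist").items()})
print(sense())
E
```

```text
pics
scene {'mtx': [[388.2942, 0.0, 285.5256], [0.0, 388.2942, 210.1857], [0.0, 0.0, 1.0]], 'xyz': [0.176, -0.6569, 0.8448], 'orientation': [[0.8467, 0.3827, -0.3696], [-0.5319, 0.5917, -0.6058], [-0.0131, 0.7095, 0.7046]]}
top {'mtx': [[504.5827, 0.0, 269.0805], [0.0, 504.5827, 207.7968], [0.0, 0.0, 1.0]], 'xyz': [0.4058, -0.0211, 1.2732], 'orientation': [[0.0026, 0.9911, -0.133], [-0.9999, 0.0007, -0.0144], [-0.0142, 0.133, 0.991]]}
{'mtx': [[315.361, 0.0, 281.9654], [0.0, 315.361, 209.7784], [0.0, 0.0, 1.0]], 'tool_from_camera': [[-0.0007, 0.9703, 0.2421, 0.0665], [1.0, 0.0007, 0.0003, 0.0005], [0.0001, 0.2421, -0.9703, -0.0931], [0.0, 0.0, 0.0, 1.0]]}
{'time_s': 0.1, 'joints': array([ 8.44311673e+01,  2.20852005e+01,  3.87631065e-01, -2.48678312e-02,
       -6.84123329e+01, -1.48171363e+01]), 'joint_velocities': array([ 0.01782173, -0.07823724,  0.10782072,  0.10178405, -0.08673767,
        0.02122679]), 'effort': array([-3.58992847e-04, -3.91687882e+01,  1.87934554e+01,  4.23187181e+00,
        1.34582396e-02, -6.77132948e-05]), 'tcp_pos': array([0.21754714, 0.58548101, 0.29128236]), 'ee_rot': array([[ 9.37311579e-01, -3.48491979e-01, -5.87813961e-04],
       [-3.48492460e-01, -9.37309719e-01, -1.86990674e-03],
       [ 1.00683760e-04,  1.95753397e-03, -9.99998079e-01]]), 'wrist_force': array([ 0.43448554,  0.21088287, -0.27779282]), 'moment': array([-0.00482185,  0.00440551,  0.0080663 ]), 'gripper_width': 0.9955347458735117}
```

View pics/top0.png

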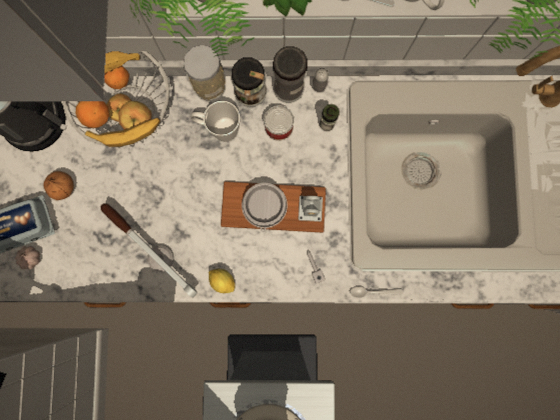

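View pics/scene0.png

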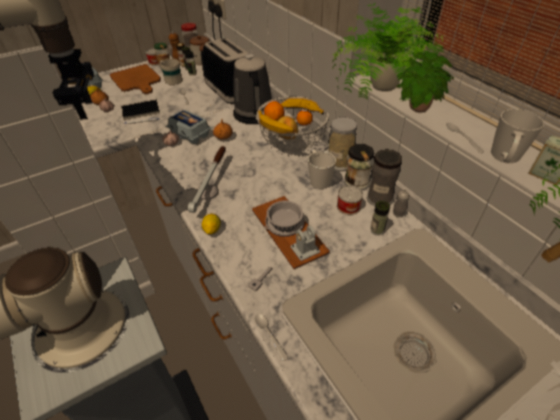

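The top view shows the press with its fork at (310,207) and cup at (264,205). The lever runs from its handle at (110,210) to its eye at about (193,290). The pin is near (315,268). I'll zoom in next.

```bash
python3 - <<'E'
import cv2
a=cv2.imread("pics/top0.png")[175:305,95:335]
cv2.imwrite("pics/crop0.png",cv2.resize(a,None,fx=3.3,fy=3.3,interpolation=cv2.INTER_CUBIC))
E
cat > h.py <<'E'
import numpy as np,cv2
from station import *
def cam(n,st=None):
    m=camera_model(n)
    if n!="wrist": return np.array(m["mtx"]),np.array(m["orientation"]),np.array(m["xyz"])
    st=st or sense(); T=np.array(m["tool_from_camera"]); R=np.array(st["ee_rot"])
    return np.array(m["mtx"]),R@T[:3,:3],np.array(st["tcp_pos"])+R@T[:3,3]
def ray(c,uv):
    K,R,p=c; d=np.linalg.inv(K)@[uv[0],uv[1],1]; return R@(d*[1,-1,-1])
def onz(c,uv,z):
    d=ray(c,uv); return c[2]+d*(z-c[2][2])/d[2]
def proj(c,P):
    K,R,p=c; q=(R.T@(np.array(P)-p))*[1,-1,-1]; q=K@q; return q[:2]/q[2]
E
```

```text
(no output)
```

View pics/crop0.png

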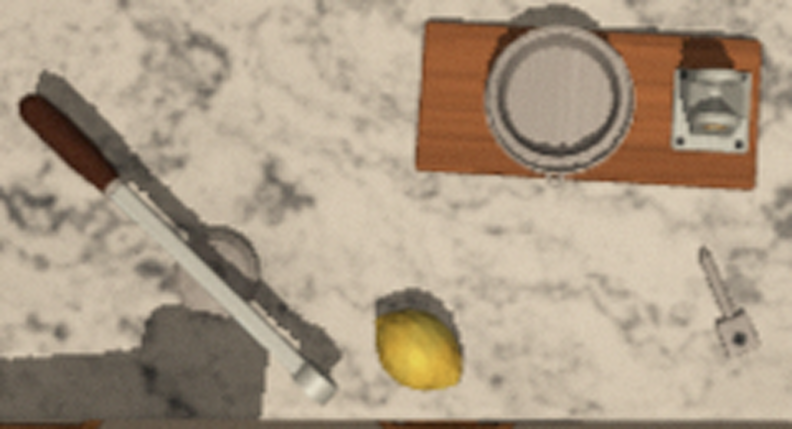

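```bash
python3 - <<'E'
from h import *
c=cam("top"); f=lambda u,v:(u/3.3+95,v/3.3+175)
B=[onz(c,f(*p),.016)[:2] for p in [(425,22),(760,40),(755,188),(416,170)]]
print("board",np.round(B,3).tolist(),"ctr",np.mean(B,0).round(4),"yawx",np.degrees(np.arctan2(*((B[0]-B[1])[::-1]))), np.linalg.norm(B[0]-B[1]),np.linalg.norm(B[1]-B[2]))
for n,p,z in [("cuprim",(560,99),.057),("fork",(713,102),.098),("h_end",(32,103),.047),("h_bar",(112,185),.047),("eye",(316,380),.055),("eyeend",(325,395),.047),("tip",(704,250),.005),("shoulder",(733,312),.005),("headend",(741,357),.008),("lemon",(419,349),.028)]:
    print(n,onz(c,f(*p),z).round(4))
E
```

```text
board [[0.641, 0.112], [0.627, -0.145], [0.514, -0.139], [0.527, 0.117]] ctr [ 0.5773 -0.0136] yawx 86.87795414012862 0.257173292273796 0.11360908536626199
cuprim [0.5758 0.0073 0.057 ]
fork [ 0.568  -0.1025  0.098 ]
h_end [0.574 0.402 0.047]
h_bar [0.5127 0.3396 0.047 ]
eye [0.3706 0.1833 0.055 ]
eyeend [0.3596 0.1778 0.047 ]
tip [ 0.4674 -0.1012  0.005 ]
shoulder [ 0.4208 -0.1227  0.005 ]
headend [ 0.3872 -0.1281  0.008 ]
lemon [0.3927 0.1119 0.028 ]
```

The top view gives the press x axis at a yaw of about 87° and the lever at about 46°. I'll move over the lever, turning -113° so the last joint keeps its range, and look with the wrist camera.

```bash
python3 -m inch '[{"hand":0,"slide":[3,-4,0],"yaw":-0.18},{"hand":0,"slide":[6,-8,0],"yaw":-0.36},{"hand":0,"slide":[9,-12,0],"yaw":-0.54},{"hand":0,"slide":[12,-16,0],"yaw":-0.72},{"hand":0,"slide":[15,-20,0],"yaw":-0.9},{"hand":0,"slide":[18,-24,-1],"yaw":-1.08},{"hand":0,"slide":[20,-27,-2],"yaw":-1.26},{"hand":0,"slide":[22,-30,-3],"yaw":-1.44},{"hand":0,"slide":[23.6,-32,-4],"yaw":-1.62},{"hand":0,"slide":[23.6,-32,-4],"yaw":-1.8}]'; python3 -m inch '[{"hand":0,"slide":[0,0,0],"yaw":-0.177},{"hand":0,"slide":[0,0,0],"yaw":-0.177},{"hand":0,"slide":[0,0,0],"yaw":-0.177}]'
python3 - <<'E'
from h import *
s=sense();print(s["tcp_pos"],s["joints"].round(1),np.degrees(np.arctan2(s["ee_rot"][1,1],s["ee_rot"][0,1])))
im=capture("wrist");cv2.imwrite("pics/w1.png",im)
c=cam("wrist",s);np.save("c1.npy",np.array([*c[0],*c[1],c[2]]))
E
```

```text
time_s: 1.35
tcp_pos: [0.4539, 0.2639, 0.2508]
ee_rot: [[-0.56, -0.829, -0.002], [-0.829, 0.56, -0.002], [0.003, 0.001, -1.0]]
wrist_force: [0.3, 0.6, -0.1]
gripper_width: 0.998
time_s: 1.72
tcp_pos: [0.4536, 0.2658, 0.2521]
ee_rot: [[-0.689, -0.725, -0.0], [-0.725, 0.689, -0.0], [0.0, 0.0, -1.0]]
wrist_force: [-1.0, -0.1, -0.3]
gripper_width: 0.998
[0.45355887 0.26582087 0.25208667] [ 48.1  14.4 -16.9  -0.  -58.8 -91.6] 136.48809302456968
```

View pics/w1.png

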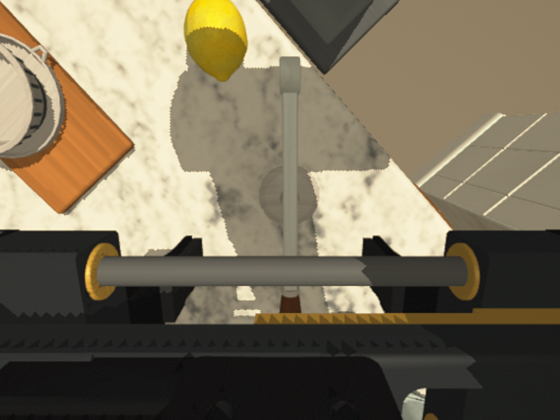

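The wrist view shows the bar along column ~290 from the eye, at (290,57..93), to the handle at (290,300). The disc runs from (259,196) to (316,196). I'll read the edges along pixel rows.

```bash
python3 - <<'E'
from h import *
a=np.load("c1.npy");c=(a[:3],a[3:6],a[6])
im=cv2.imread("pics/w1.png").astype(int)
for r in (65,80,110,140,160,225,250):
    print(r,im[r,272:310].sum(1).tolist()) if r in(80,140,225) else 0
for r in (170,196,215): print(r,[int(x) for x in im[r,250:325].sum(1)])
print(im[45:102,290].sum(1).tolist())
for n,uv,z in [("bar far",(290,110),.053),("bar near",(290,240),.053),("discL",(259,196),.02),("discR",(316,196),.02),("eye far",(290,57),.047),("eye top",(290,73),.063),("handle",(290,295),.053),("lemon low",(217,78),.02)]:
    print(n,onz(c,uv,z).round(4))
E
```

```text
80 [390, 393, 391, 389, 386, 384, 379, 358, 349, 360, 359, 365, 368, 364, 365, 363, 359, 357, 356, 365, 366, 367, 368, 368, 371, 371, 372, 365, 367, 392, 407, 403, 398, 393, 395, 402, 404, 405]
140 [322, 326, 340, 356, 356, 357, 364, 370, 376, 379, 366, 373, 398, 410, 410, 407, 403, 400, 402, 405, 408, 409, 415, 410, 382, 373, 393, 409, 411, 408, 405, 405, 401, 405, 406, 406, 410, 411]
225 [358, 343, 334, 335, 333, 326, 306, 292, 303, 317, 324, 348, 376, 383, 392, 394, 392, 387, 393, 398, 400, 397, 399, 390, 363, 340, 332, 339, 350, 367, 381, 382, 371, 358, 346, 331, 326, 308]
170 [365, 363, 366, 372, 375, 379, 378, 375, 373, 376, 380, 379, 376, 370, 363, 358, 356, 359, 359, 349, 339, 325, 306, 299, 310, 317, 317, 318, 321, 321, 319, 316, 325, 362, 391, 405, 404, 399, 397, 393, 395, 404, 406, 407, 410, 408, 380, 337, 316, 321, 322, 320, 321, 323, 321, 317, 337, 369, 382, 373, 370, 388, 392, 387, 389, 392, 394, 393, 396, 416, 416, 400, 435, 563, 549]
196 [393, 385, 376, 368, 365, 364, 362, 365, 345, 317, 312, 312, 318, 321, 323, 331, 337, 340, 338, 334, 336, 334, 334, 337, 334, 332, 3
[... 455 characters left out ...]
00, 398, 397, 402, 393, 369, 341, 323, 324, 323, 321, 325, 319, 313, 306, 307, 305, 306, 307, 297, 291, 361, 439, 458, 452, 432, 423, 425, 420, 417, 446, 508, 576, 620]
[683, 687, 693, 699, 703, 705, 705, 702, 698, 704, 700, 521, 363, 356, 364, 368, 372, 376, 377, 373, 377, 377, 384, 387, 390, 387, 385, 387, 386, 382, 377, 371, 371, 363, 359, 356, 356, 355, 356, 354, 348, 342, 337, 333, 329, 322, 321, 350, 397, 407, 409, 407, 407, 407, 407, 409, 407]
bar far [0.3911 0.2092 0.053 ]
bar near [0.4743 0.2977 0.053 ]
discL [0.4718 0.2487 0.02  ]
discR [0.4284 0.29   0.02  ]
eye far [0.3606 0.1769 0.047 ]
eye top [0.3716 0.188  0.063 ]
handle [0.5149 0.3409 0.053 ]
lemon low [0.4198 0.1383 0.02  ]
```

Sole centre at (0.4504, 0.2723), yaw 46.8°. The handle start, the eye's far edge and the disc all agree with it. I'll grip at x≈6 on the bar.

```bash
python3 -m inch '[{"hand":0,"slide":[0.1,1.1,-4],"yaw":0.005},{"hand":0,"slide":[0.1,1.1,-9],"yaw":0.005},{"hand":0,"slide":[0.1,1.1,-12.5],"yaw":0.005},{"hand":0,"slide":[0.1,1.1,-14.1],"yaw":0.005},{"hand":0,"slide":[0.1,1.1,-14.1],"yaw":0.005},{"hand":1,"slide":[0.1,1.1,-14.1],"yaw":0.005},{"hand":1,"slide":[0.1,1.1,-14.1],"yaw":0.005},{"hand":1,"slide":[0.1,1.1,-14.1],"yaw":0.005},{"hand":1,"slide":[0.1,1.1,-14.1],"yaw":0.005},{"hand":1,"slide":[0.1,1.1,-14.1],"yaw":0.005}]'; python3 -m inch '[{"hand":1,"slide":[0,0,0],"yaw":0},{"hand":1,"slide":[0,0,0],"yaw":0},{"hand":1,"slide":[0,0,0],"yaw":0},{"hand":1,"slide":[0,0,0],"yaw":0}]'
```

```text
time_s: 3.02
tcp_pos: [0.4547, 0.2769, 0.1114]
ee_rot: [[-0.687, -0.727, 0.0], [-0.727, 0.687, 0.0], [-0.0, 0.0, -1.0]]
wrist_force: [-1.2, 1.0, 0.5]
gripper_width: 0.519
time_s: 3.52
tcp_pos: [0.4546, 0.2769, 0.1112]
ee_rot: [[-0.687, -0.727, -0.0], [-0.727, 0.687, 0.0], [-0.0, 0.0, -1.0]]
wrist_force: [0.5, 1.0, -0.9]
gripper_width: 0.157
```

Gripped at 13.7 mm, which matches the 14 mm bar. I'll lift, turn +0.70 rad and stop short of the press to measure the fork and cup.

```bash
python3 -m inch '[{"hand":1,"slide":[0,0,2],"yaw":0},{"hand":1,"slide":[0,0,6],"yaw":0},{"hand":1,"slide":[0,0,11],"yaw":0.05},{"hand":1,"slide":[2,-3,14],"yaw":0.15},{"hand":1,"slide":[4,-6,14],"yaw":0.28},{"hand":1,"slide":[7,-10,14],"yaw":0.42},{"hand":1,"slide":[10,-14,14],"yaw":0.56},{"hand":1,"slide":[12,-17,14],"yaw":0.67},{"hand":1,"slide":[12.4,-17.7,14],"yaw":0.7},{"hand":1,"slide":[12.4,-17.7,14],"yaw":0.7}]'; python3 -m inch '[{"hand":1,"slide":[0,0,0],"yaw":0},{"hand":1,"slide":[0,0,0],"yaw":0},{"hand":1,"slide":[0,0,0],"yaw":0},{"hand":1,"slide":[0,0,0],"yaw":0}]'
python3 - <<'E'
from h import *
s=sense();print(s["tcp_pos"],s["joints"].round(1),np.degrees(np.arctan2(s["ee_rot"][1,1],s["ee_rot"][0,1])))
im=capture("wrist");cv2.imwrite("pics/w2.png",im); cv2.imwrite("pics/t2.png",capture("top"))
c=cam("wrist",s);np.save("c2.npy",np.array([*c[0],*c[1],c[2]]))
E
```

```text
time_s: 4.78
tcp_pos: [0.5781, 0.0989, 0.2496]
ee_rot: [[-0.06, -0.998, -0.003], [-0.998, 0.06, -0.001], [0.001, 0.003, -1.0]]
wrist_force: [0.1, 0.8, -3.1]
gripper_width: 0.156
time_s: 5.28
tcp_pos: [0.5785, 0.1002, 0.2514]
ee_rot: [[-0.056, -0.998, 0.0], [-0.998, 0.056, 0.0], [-0.0, -0.0, -1.0]]
wrist_force: [-0.3, -0.3, -4.0]
gripper_width: 0.153
[0.57854237 0.10018623 0.25137454] [ 25.6  20.2  -8.5  -0.  -61.3 -28.9] 176.76421411774442
```

View pics/w2.png

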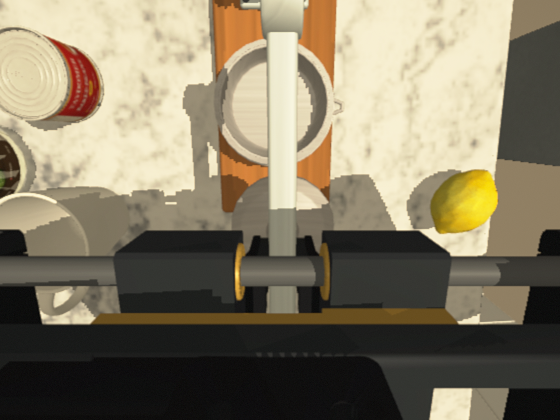

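The wrist view shows the cup rim from (218,100) to (333,100), with the eye hiding the fork at the top edge. I'll sidestep toward the robot so the wrist camera sees both the fork and the pin.

```bash
python3 -m inch '[{"hand":1,"slide":[-3,-3,0],"yaw":0},{"hand":1,"slide":[-6,-7,0],"yaw":0},{"hand":1,"slide":[-8,-10,0],"yaw":0},{"hand":1,"slide":[-8.5,-12,0],"yaw":0},{"hand":1,"slide":[-8.5,-12,0],"yaw":0},{"hand":1,"slide":[-8.5,-12,0],"yaw":0},{"hand":1,"slide":[-8.5,-12,0],"yaw":0}]'
python3 - <<'E'
from h import *
s=sense();print(s["tcp_pos"])
im=capture("wrist");cv2.imwrite("pics/w3.png",im)
cv2.imwrite("pics/w3c.png",cv2.resize(im[0:270,30:400],None,fx=2.15,fy=2.15,interpolation=cv2.INTER_CUBIC))
c=cam("wrist",s);np.save("c3.npy",np.array([*c[0],*c[1],c[2]]))
E
```

```text
time_s: 6.25
tcp_pos: [0.4943, -0.0195, 0.2511]
ee_rot: [[-0.056, -0.998, 0.0], [-0.998, 0.056, 0.0], [-0.0, -0.0, -1.0]]
wrist_force: [0.1, 0.3, -3.6]
gripper_width: 0.154
[ 0.49433875 -0.0194985   0.25112784]
```

View pics/w3c.png

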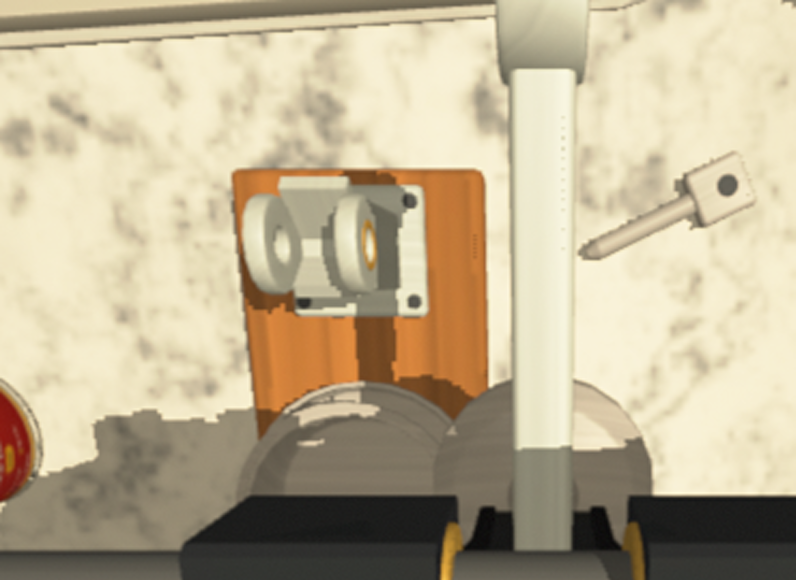

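The crop shows the fork holes at (370,246) and (283,246). The pin's tip is at (588,252) and its head corners at (685,180), (738,152), (756,203) and (703,227). The bar is centred at 543.

```bash
cat > m.py <<'E'
from h import *
a=np.load("c3.npy");c=(a[:3],a[3:6],a[6])
f=lambda u,v:(u/2.15+30,v/2.15)
g=lambda u,v,z:onz(c,f(u,v),z)[:2]
h1=g(370,246,.08);h2=g(283,246,.08);d=h1-h2
print("holes",h1.round(4),h2.round(4),"sep",np.linalg.norm(d),"y-axis yaw",np.degrees(np.arctan2(d[1],d[0]))%360)
B=[g(*p,.016) for p in [(234,170),(485,172),(488,400)]]
print("board",np.round(B,4).tolist(),np.linalg.norm(B[0]-B[1]),"backedge yaw",np.degrees(np.arctan2(*(B[1]-B[0])[::-1]))%360,"side yaw",np.degrees(np.arctan2(*(B[2]-B[1])[::-1])))
e=d/np.linalg.norm(d); print("fork",(h1-.02*e).round(4),(h2+.012*e).round(4))
t=g(588,252,.005); H=[g(*p,.01) for p in [(685,180),(738,152),(756,203),(703,227)]]
sh=(H[0]+H[3])/2; he=(H[1]+H[2])/2
print("tip",t.round(4),"sh",sh.round(4),"he",he.round(4),"len",np.linalg.norm(t-sh),np.linalg.norm(sh-he),np.linalg.norm(H[0]-H[3]),"yaw",np.degrees(np.arctan2(*(t-sh)[::-1])),np.degrees(np.arctan2(*(t-he)[::-1])))
for p,z in [((543,85),.193),((544,440),.193),((543,18),.203)]: print("bar",g(*p,z).round(4))
E
python3 m.py
```

```text
holes [ 0.5545 -0.1024] [ 0.5869 -0.1043] sep 0.03247250597459313 y-axis yaw 176.74023572768567
board [[0.6273, -0.1428], [0.5141, -0.1355], [0.5206, -0.0313]] 0.11343446221384877 backedge yaw 176.31925209043544 side yaw 86.38680878420789
fork [ 0.5745 -0.1036] [ 0.575  -0.1036]
tip [ 0.4682 -0.0985] sh [ 0.4183 -0.1171] he [ 0.3938 -0.1271] len 0.053218518664136225 0.026423172270987814 0.022762006720449833 yaw 20.455010994584907 21.01232168499238
bar [ 0.4889 -0.1244]
bar [ 0.4928 -0.0506]
bar [ 0.4884 -0.1331]
```

```bash
python3 - <<'E'
from h import *
a=np.load("c2.npy");c=(a[:3],a[3:6],a[6])
im=cv2.imread("pics/w2.png")
hsv=cv2.cvtColor(im,cv2.COLOR_BGR2HSV)
m=((hsv[...,0]<20)&(hsv[...,1]>120)).astype(np.uint8)
for r in (60,80,100,110,120): 
    x=np.where(m[r,205:345])[0]+205; L=x[x<282]; R=x[x>282]
    print(r,L.min() if len(L) else None,L.max() if len(L) else None,R.min() if len(R) else None,R.max() if len(R) else None)
for p,z in [((218,100),.057),((333,100),.057),((266,34),.057),((275,166),.057)]: print(onz(c,p,z).round(4))
# predicted pixels for expected rim
f=np.array([.5748,-.1036]);e=np.array([.0593,.9982]);n=np.array([-e[1],e[0]]);cc=f+.115*e
for s in(-1,1): print("rim side",s,proj(c,[*(cc+s*.046*n),.057]).round(1), "end",proj(c,[*(cc+s*.046*e),.057]).round(1),"dish",proj(c,[*(cc+s*.057*n),.03]).round(1))
for u in (.0,):
  b=np.array([.5707,-.1392]); print("board edges at cup",[proj(c,[*(b+.15*e+s*.058*n),.016]).round(1) for s in(-1,1)])
E
python3 - <<'E'
import cv2
a=cv2.imread("pics/w2.png")[0:230,190:360]
b=cv2.imread("pics/top0.png")[165:290,205:345]
import numpy as np
a=cv2.resize(a,(400,541),interpolation=3);b=cv2.resize(b,(400,357),interpolation=3)
b=cv2.copyMakeBorder(b,0,541-357,0,0,0)
cv2.imwrite("pics/cmp.png",np.hstack([a,b]))
E
```

```text
60 215 227 320 333
80 None None 331 332
100 None None None None
110 None None None None
120 None None None None
[0.6291 0.0047 0.057 ]
[0.5298 0.0103 0.057 ]
[ 0.5841 -0.0445  0.057 ]
[0.5835 0.0642 0.057 ]
rim side -1 [220.3 104.5] end [273.1  46.5] dish [214.  106.8]
rim side 1 [326.3 104.8] end [273.5 158.2] dish [334.  107.1]
board edges at cup [array([217.9, 107.1]), array([334.7, 107.3])]
```

View pics/cmp.png

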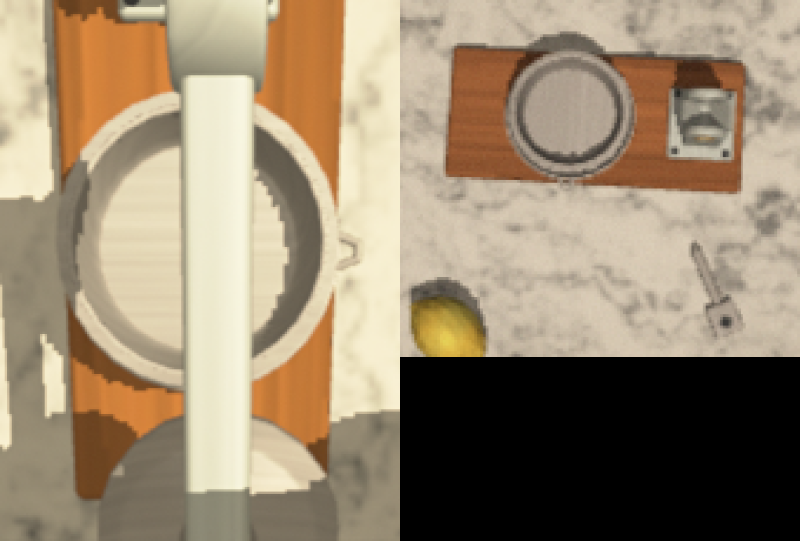

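Cup and dish pixels predicted from the fork pose match the picture (dish at columns 214 and 334). So the fork is at (0.5748, -0.1036), the press yaw is 86.6°, and the TCP target is (0.582, 0.0174). I'll move over it and lower partway.

```bash
python3 -m inch '[{"hand":1,"slide":[3,1,0],"yaw":0},{"hand":1,"slide":[6,2.5,0],"yaw":0},{"hand":1,"slide":[8.77,3.7,0],"yaw":0},{"hand":1,"slide":[8.77,3.7,-1],"yaw":0},{"hand":1,"slide":[8.77,3.7,-3],"yaw":0},{"hand":1,"slide":[8.77,3.7,-5],"yaw":0},{"hand":1,"slide":[8.77,3.7,-5],"yaw":0},{"hand":1,"slide":[8.77,3.7,-5],"yaw":0}]'; python3 -m inch '[{"hand":1,"slide":[0,0,-1],"yaw":0},{"hand":1,"slide":[0,0,-2],"yaw":0},{"hand":1,"slide":[0,0,-3],"yaw":0},{"hand":1,"slide":[0,0,-3.5],"yaw":0},{"hand":1,"slide":[0,0,-3.5],"yaw":0}]'
```

```text
time_s: 7.3
tcp_pos: [0.5817, 0.017, 0.2019]
ee_rot: [[-0.056, -0.998, 0.001], [-0.998, 0.056, -0.0], [0.0, -0.001, -1.0]]
wrist_force: [0.3, -0.1, -3.3]
gripper_width: 0.155
time_s: 7.92
tcp_pos: [0.5812, 0.0168, 0.1656]
ee_rot: [[-0.057, -0.998, -0.001], [-0.998, 0.057, -0.0], [0.0, 0.001, -1.0]]
wrist_force: [-0.1, -0.2, -3.0]
gripper_width: 0.153
```

```bash
python3 -m inch '[{"hand":1,"slide":[0.03,0,-0.5],"yaw":0},{"hand":1,"slide":[0.03,0,-1.0],"yaw":0},{"hand":1,"slide":[0.03,0,-1.5],"yaw":0},{"hand":1,"slide":[0.03,0,-1.9],"yaw":0},{"hand":1,"slide":[0.03,0,-1.9],"yaw":0},{"hand":1,"slide":[0.03,0,-1.9],"yaw":0}]'
python3 - <<'E'
from h import *
s=sense(); a=capture("wrist"); t=capture("scene")
np.save("c4.npy",np.array([*(c:=cam("wrist",s))[0],*c[1],c[2]])); cv2.imwrite("pics/w4.png",a); cv2.imwrite("pics/s4.png",t)
x=cv2.resize(a[0:240,150:400],(500,480),interpolation=3); y=cv2.resize(t[180:280,240:340],(300,300),interpolation=3)
cv2.imwrite("pics/v4.png",np.hstack([x,cv2.copyMakeBorder(y,0,180,0,0,0)]))
E
```

```text
time_s: 8.68
tcp_pos: [0.5818, 0.0169, 0.1474]
ee_rot: [[-0.057, -0.998, 0.0], [-0.998, 0.057, -0.0], [0.0, -0.0, -1.0]]
wrist_force: [-0.1, -0.7, -3.4]
gripper_width: 0.156
```

View pics/v4.png

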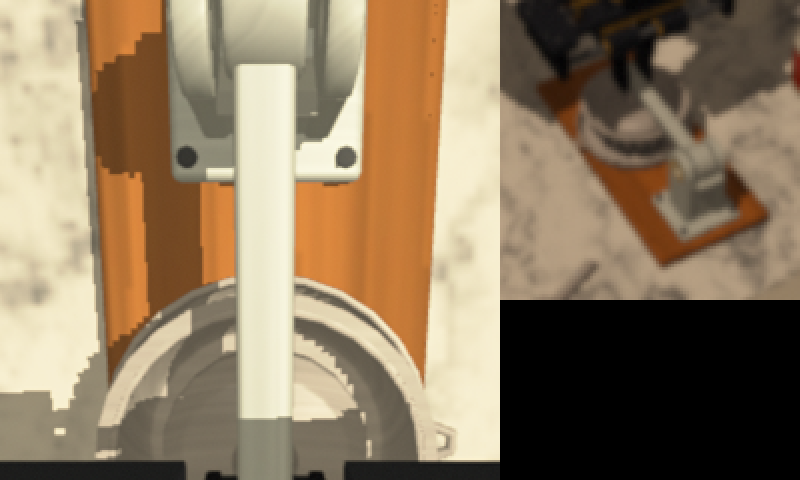

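The eye sits centred between the cheeks and the plunger is inside the cup. I'll lower the last 4 mm, release and rise.

```bash
python3 -m inch '[{"hand":1,"slide":[0,0,-0.2],"yaw":0},{"hand":1,"slide":[0,0,-0.35],"yaw":0},{"hand":1,"slide":[0,0,-0.45],"yaw":0},{"hand":1,"slide":[0,0,-0.45],"yaw":0}]'; python3 -m inch '[{"hand":0.6,"slide":[0,0,0],"yaw":0},{"hand":0.6,"slide":[0,0,0],"yaw":0},{"hand":0.6,"slide":[0,0,0],"yaw":0},{"hand":0.6,"slide":[0,0,0],"yaw":0},{"hand":0.6,"slide":[0,0,1],"yaw":0},{"hand":0.4,"slide":[0,0,4],"yaw":0},{"hand":0.2,"slide":[0,0,9],"yaw":0},{"hand":0,"slide":[0,0,12],"yaw":0},{"hand":0,"slide":[0,0,12],"yaw":0},{"hand":0,"slide":[0,0,12],"yaw":0}]'
python3 -c "
from h import *
s=sense();print(s['joints'].round(1))"
```

```text
time_s: 9.28
tcp_pos: [0.5821, 0.017, 0.1439]
ee_rot: [[-0.056, -0.998, 0.001], [-0.998, 0.056, -0.0], [-0.0, -0.001, -1.0]]
wrist_force: [-2.2, 1.2, 4.3]
gripper_width: 0.153
time_s: 10.52
tcp_pos: [0.5812, 0.0168, 0.2625]
ee_rot: [[-0.057, -0.998, -0.001], [-0.998, 0.057, 0.0], [-0.0, 0.001, -1.0]]
wrist_force: [-0.8, -1.0, -0.5]
gripper_width: 0.884
[ 17.6  19.1  -8.4  -0.  -62.5 -20.9]
```

Now the pin: hover over its tip with the jaws across it, and measure again.

```bash
python3 -m inch '[{"hand":0,"slide":[-2,-2,0],"yaw":-0.15},{"hand":0,"slide":[-4,-4,0],"yaw":-0.3},{"hand":0,"slide":[-6,-6,-1],"yaw":-0.45},{"hand":0,"slide":[-8,-8,-2],"yaw":-0.6},{"hand":0,"slide":[-10,-10,-4],"yaw":-0.78},{"hand":0,"slide":[-11.1,-11.4,-6],"yaw":-0.96},{"hand":0,"slide":[-11.1,-11.4,-6],"yaw":-1.15},{"hand":0,"slide":[-11.1,-11.4,-6],"yaw":-1.15},{"hand":0,"slide":[-11.1,-11.4,-6],"yaw":-1.15},{"hand":0,"slide":[-11.1,-11.4,-6],"yaw":-1.15}]'
python3 - <<'E'
from h import *
s=sense();print(s["joints"].round(1),np.degrees(np.arctan2(s["ee_rot"][1,1],s["ee_rot"][0,1])))
im=capture("wrist");cv2.imwrite("pics/w5.png",im)
cv2.imwrite("pics/t5.png",capture("top"))
c=cam("wrist",s);np.save("c5.npy",np.array([*c[0],*c[1],c[2]]))
P=[proj(c,[.4682,-.0985,.005]),proj(c,[.394,-.127,.005])];print(P)
cv2.imwrite("pics/w5c.png",cv2.resize(im[60:270,180:400],None,fx=2.8,fy=2.8,interpolation=3))
E
```

```text
time_s: 11.78
tcp_pos: [0.4708, -0.097, 0.2027]
ee_rot: [[-0.934, -0.357, 0.0], [-0.357, 0.934, 0.0], [-0.0, 0.0, -1.0]]
wrist_force: [0.0, 0.9, -0.4]
gripper_width: 1.002
[  7.8  13.3 -26.6  -0.  -50.  -76.8] 110.9437789303426
[array([282.40588263, 199.46496363]), array([282.26187573, 111.26015892])]
```

View pics/w5c.png

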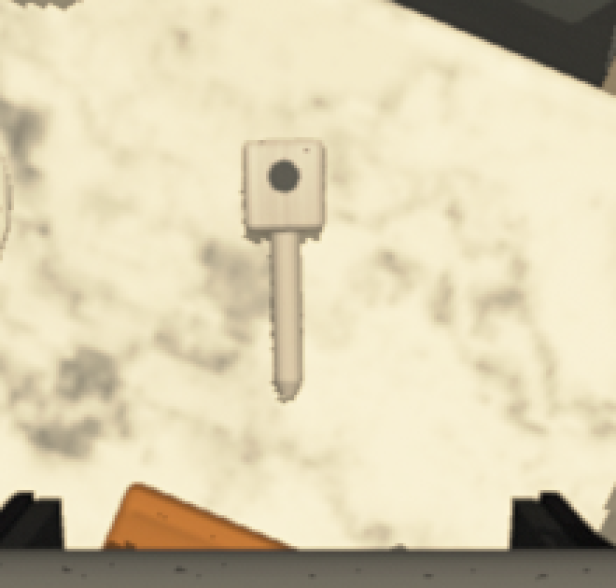

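The head's top corners are at (245,142), (324,141), (245,230) and (324,230) in the crop, with the tip at (287,400). The axis is nearly vertical in the picture.

```bash
python3 - <<'E'
from h import *
a=np.load("c5.npy");c=(a[:3],a[3:6],a[6])
g=lambda u,v,z:onz(c,(u/2.8+180,v/2.8+60),z)[:2]
H=[g(*p,.01) for p in [(245,142),(324,141),(245,230),(324,230)]];t=g(287,400,.005)
he=(H[0]+H[1])/2;sh=(H[2]+H[3])/2;n=np.linalg.norm
print("he",he.round(4),"sh",sh.round(4),"tip",t.round(4),n(he-sh),n(H[0]-H[1]),n(t-sh),"yaws",[np.degrees(np.arctan2(*(q)[::-1])).round(2) for q in(sh-he,t-sh,t-he)])
E
```

```text
he [ 0.3939 -0.1276] sh [ 0.419  -0.1181] tip [ 0.4712 -0.0972] 0.026784507344063044 0.024443169224629243 0.05627877820595022 yaws [np.float64(20.89), np.float64(21.74), np.float64(21.47)]
```

```bash
python3 -m inch '[{"hand":0,"slide":[-3,-1.2,-3],"yaw":0.011},{"hand":0,"slide":[-6.57,-2.64,-6],"yaw":0.011},{"hand":0,"slide":[-6.57,-2.64,-10],"yaw":0.011},{"hand":0,"slide":[-6.57,-2.64,-12],"yaw":0.011},{"hand":0,"slide":[-6.57,-2.64,-13.07],"yaw":0.011},{"hand":0,"slide":[-6.57,-2.64,-13.07],"yaw":0.011},{"hand":1,"slide":[-6.57,-2.64,-13.07],"yaw":0.011},{"hand":1,"slide":[-6.57,-2.64,-13.07],"yaw":0.011},{"hand":1,"slide":[-6.57,-2.64,-13.07],"yaw":0.011},{"hand":1,"slide":[-6.57,-2.64,-13.07],"yaw":0.011}]'; python3 -m inch '[{"hand":1,"slide":[0,0,0],"yaw":0},{"hand":1,"slide":[0,0,0],"yaw":0},{"hand":1,"slide":[0,0,0],"yaw":0},{"hand":1,"slide":[0,0,0],"yaw":0}]'
```

```text
time_s: 13.12
tcp_pos: [0.4051, -0.1235, 0.0723]
ee_rot: [[-0.931, -0.366, 0.001], [-0.366, 0.931, 0.0], [-0.001, -0.0, -1.0]]
wrist_force: [0.4, 0.2, 0.2]
gripper_width: 0.634
time_s: 13.62
tcp_pos: [0.405, -0.1235, 0.072]
ee_rot: [[-0.931, -0.366, -0.0], [-0.366, 0.931, 0.0], [0.0, 0.0, -1.0]]
wrist_force: [-0.6, -0.0, 0.7]
gripper_width: 0.293
```

The head is gripped at 25.5 mm, against 26 nominal. I'll go to the pre-insert pose, with the tip 15 mm outside the near cheek and the axis 80 mm up.

```bash
python3 -m inch '[{"hand":1,"slide":[0,0,2],"yaw":0},{"hand":1,"slide":[0,0,5],"yaw":0},{"hand":1,"slide":[1,0.5,7.5],"yaw":-0.12},{"hand":1,"slide":[3,1.2,7.5],"yaw":-0.26},{"hand":1,"slide":[5,2,7.5],"yaw":-0.38},{"hand":1,"slide":[6.5,2.6,7.5],"yaw":-0.434},{"hand":1,"slide":[6.5,2.6,7.5],"yaw":-0.434},{"hand":1,"slide":[6.5,2.6,7.5],"yaw":-0.434},{"hand":1,"slide":[6.5,2.6,7.5],"yaw":-0.434},{"hand":1,"slide":[6.5,2.6,7.5],"yaw":-0.434}]'
python3 - <<'E'
from h import *
s=sense();print(s["tcp_pos"].round(4),np.degrees(np.arctan2(s["ee_rot"][1,1],s["ee_rot"][0,1])),s["joints"].round(1))
a=capture("wrist");b=capture("scene");t=capture("top")
for n,i in(("w6",a),("s6",b),("t6",t)): cv2.imwrite(f"pics/{n}.png",i)
np.save("c6.npy",np.array([*(c:=cam("wrist",s))[0],*c[1],c[2]]))
A=cv2.resize(a[150:330,160:400],(533,400),interpolation=3);B=cv2.resize(b[210:280,250:320],(266,266),interpolation=3);T=cv2.resize(t[180:260,265:345],(266,266),interpolation=3)
cv2.imwrite("pics/v6.png",np.hstack([cv2.copyMakeBorder(A,0,132,0,0,0),np.vstack([B,T])]))
E
```

```text
time_s: 14.88
tcp_pos: [0.4695, -0.0977, 0.1471]
ee_rot: [[-0.998, 0.059, -0.0], [0.059, 0.998, 0.0], [0.0, 0.0, -1.0]]
wrist_force: [0.5, -0.4, -1.5]
gripper_width: 0.294
[ 0.4695 -0.0977  0.1471] 86.60197979549058 [   7.7   17.7  -30.6   -0.   -41.7 -101.1]
```

View pics/v6.png

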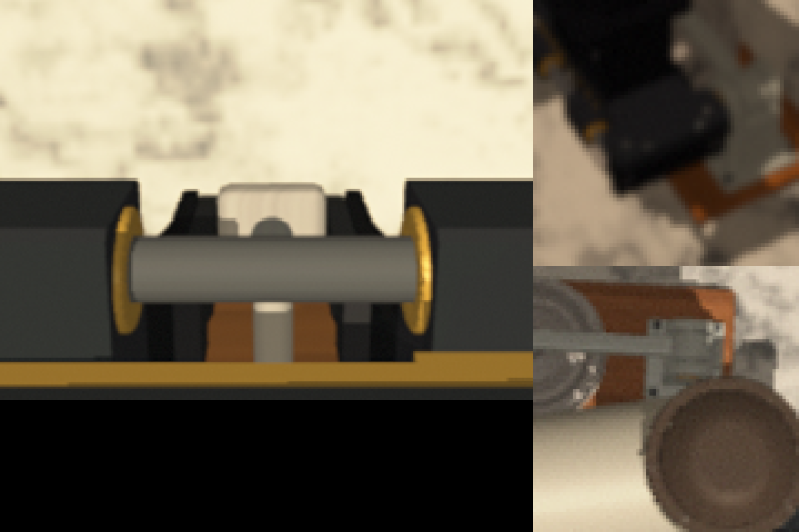

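The head is square and centred in the jaws, but the hand hides the tip. I'll feel my way in by small steps, watching the force.

```bash
python3 -m inch '[{"hand":1,"slide":[0.5,0,0],"yaw":0},{"hand":1,"slide":[1.0,-0.03,0],"yaw":0},{"hand":1,"slide":[1.4,-0.05,0],"yaw":0},{"hand":1,"slide":[1.7,-0.07,0],"yaw":0},{"hand":1,"slide":[2.0,-0.09,0],"yaw":0},{"hand":1,"slide":[2.0,-0.09,0],"yaw":0}]'; python3 -m inch '[{"hand":1,"slide":[0.3,-0.02,0],"yaw":0},{"hand":1,"slide":[0.6,-0.04,0],"yaw":0},{"hand":1,"slide":[0.8,-0.05,0],"yaw":0},{"hand":1,"slide":[0.8,-0.05,0],"yaw":0}]'
```

```text
time_s: 15.78
tcp_pos: [0.4901, -0.0985, 0.147]
ee_rot: [[-0.998, 0.059, -0.0], [0.059, 0.998, -0.0], [0.0, -0.0, -1.0]]
wrist_force: [0.5, 0.5, -0.2]
gripper_width: 0.292
time_s: 16.27
tcp_pos: [0.4981, -0.0989, 0.147]
ee_rot: [[-0.998, 0.059, 0.0], [0.059, 0.998, 0.0], [-0.0, 0.0, -1.0]]
wrist_force: [-0.2, 0.7, -0.9]
gripper_width: 0.293
```

The tip is through the first cheek with no force. On through the eye.

```bash
python3 -m inch '[{"hand":1,"slide":[0.3,-0.02,0],"yaw":0},{"hand":1,"slide":[0.6,-0.04,0],"yaw":0},{"hand":1,"slide":[0.8,-0.05,0],"yaw":0},{"hand":1,"slide":[0.8,-0.05,0],"yaw":0}]'; python3 -m inch '[{"hand":1,"slide":[0.3,-0.02,0],"yaw":0},{"hand":1,"slide":[0.6,-0.04,0],"yaw":0},{"hand":1,"slide":[0.9,-0.05,0],"yaw":0},{"hand":1,"slide":[1.0,-0.06,0],"yaw":0},{"hand":1,"slide":[1.0,-0.06,0],"yaw":0}]'
```

```text
time_s: 16.77
tcp_pos: [0.5063, -0.0996, 0.1471]
ee_rot: [[-0.998, 0.059, 0.001], [0.059, 0.998, -0.0], [-0.001, -0.0, -1.0]]
wrist_force: [-0.2, -0.9, -0.6]
gripper_width: 0.296
time_s: 17.4
tcp_pos: [0.5162, -0.1001, 0.1471]
ee_rot: [[-0.998, 0.059, 0.0], [0.059, 0.998, -0.0], [-0.0, -0.0, -1.0]]
wrist_force: [-0.1, -0.9, -0.4]
gripper_width: 0.293
```

```bash
python3 -m inch '[{"hand":1,"slide":[0.3,-0.02,0],"yaw":0},{"hand":1,"slide":[0.6,-0.04,0],"yaw":0},{"hand":1,"slide":[0.9,-0.05,0],"yaw":0},{"hand":1,"slide":[0.9,-0.05,0],"yaw":0}]'; python3 -m inch '[{"hand":1,"slide":[0.3,-0.02,0],"yaw":0},{"hand":1,"slide":[0.6,-0.04,0],"yaw":0},{"hand":1,"slide":[0.9,-0.05,0],"yaw":0},{"hand":1,"slide":[1.1,-0.06,0],"yaw":0},{"hand":1,"slide":[1.1,-0.06,0],"yaw":0}]'; python3 -m inch '[{"hand":1,"slide":[0.1,0,0],"yaw":0},{"hand":1,"slide":[0.2,-0.01,0],"yaw":0},{"hand":1,"slide":[0.2,-0.01,0],"yaw":0}]'
```

```text
time_s: 17.9
tcp_pos: [0.5255, -0.1006, 0.1471]
ee_rot: [[-0.998, 0.059, 0.001], [0.059, 0.998, -0.0], [-0.001, -0.0, -1.0]]
wrist_force: [0.2, -2.1, -0.1]
gripper_width: 0.293
time_s: 18.52
tcp_pos: [0.5363, -0.1012, 0.1471]
ee_rot: [[-0.998, 0.059, 0.001], [0.059, 0.998, -0.0], [-0.001, 0.0, -1.0]]
wrist_force: [0.1, -1.8, -0.4]
gripper_width: 0.294
time_s: 18.9
tcp_pos: [0.5381, -0.1013, 0.1471]
ee_rot: [[-0.998, 0.059, 0.0], [0.059, 0.998, -0.0], [-0.0, 0.0, -1.0]]
wrist_force: [-0.0, -1.3, 0.0]
gripper_width: 0.291
```

Nearly home. I'll press on by millimetres until the shoulder meets the cheek.

```bash
for i in 1 2; do :; done; python3 -m inch '[{"hand":1,"slide":[0.1,-0.01,0],"yaw":0},{"hand":1,"slide":[0.1,-0.01,0],"yaw":0}]'; python3 -m inch '[{"hand":1,"slide":[0.1,-0.01,0],"yaw":0},{"hand":1,"slide":[0.1,-0.01,0],"yaw":0}]'
```

```text
time_s: 19.15
tcp_pos: [0.5391, -0.1014, 0.1471]
ee_rot: [[-0.998, 0.059, 0.0], [0.059, 0.998, 0.0], [-0.0, 0.0, -1.0]]
wrist_force: [0.0, -1.1, -0.6]
gripper_width: 0.293
time_s: 19.4
tcp_pos: [0.5395, -0.1014, 0.147]
ee_rot: [[-0.998, 0.059, -0.001], [0.059, 0.998, 0.0], [0.001, 0.0, -1.0]]
wrist_force: [-2.5, -0.6, 2.1]
gripper_width: 0.294
```

```bash
python3 -m inch '[{"hand":1,"slide":[0.1,0,0],"yaw":0},{"hand":1,"slide":[0.1,0,0],"yaw":0},{"hand":1,"slide":[0.1,0,0],"yaw":0}]'
```

```text
time_s: 19.77
tcp_pos: [0.5397, -0.1014, 0.1468]
ee_rot: [[-0.998, 0.06, -0.003], [0.06, 0.998, 0.0], [0.003, -0.0, -1.0]]
wrist_force: [-4.8, 0.3, 3.4]
gripper_width: 0.294
```

The shoulder is firmly against the cheek, at x 0.5397 against 0.539 predicted. I'll release and rise, then check.

```bash
python3 -m inch '[{"hand":0.5,"slide":[-0.1,0,0],"yaw":0},{"hand":0.5,"slide":[-0.1,0,0],"yaw":0},{"hand":0.5,"slide":[-0.1,0,0],"yaw":0},{"hand":0.5,"slide":[-0.1,0,0],"yaw":0},{"hand":0.5,"slide":[-0.1,0,0.5],"yaw":0},{"hand":0.5,"slide":[-0.1,0,2],"yaw":0},{"hand":0.5,"slide":[-0.1,0,5],"yaw":0},{"hand":0.5,"slide":[-0.1,0,9],"yaw":0},{"hand":0.5,"slide":[-2,0,12],"yaw":0},{"hand":0.5,"slide":[-4,0,12],"yaw":0}]'; python3 -m inch '[{"hand":0.5,"slide":[-3,4,0],"yaw":0.15},{"hand":0.5,"slide":[-5,8,0],"yaw":0.3},{"hand":0.5,"slide":[-6,12,0],"yaw":0.45},{"hand":0.5,"slide":[-6,15,0],"yaw":0.6},{"hand":0.5,"slide":[-6,17,0],"yaw":0.75},{"hand":0.5,"slide":[-6,17,0],"yaw":0.9},{"hand":0.5,"slide":[-6,17,0],"yaw":1.05},{"hand":0.5,"slide":[-6,17,0],"yaw":1.05},{"hand":0.5,"slide":[-6,17,0],"yaw":1.05},{"hand":0.5,"slide":[-6,17,0],"yaw":1.05}]'
python3 - <<'E'
from h import *
s=sense()
a=capture("wrist");b=capture("scene");t=capture("top")
for n,i in(("w7",a),("s7",b),("t7",t)): cv2.imwrite(f"pics/{n}.png",i)
c=cam("wrist",s);np.save("c7.npy",np.array([*c[0],*c[1],c[2]]));print(proj(c,[.5748,-.1036,.08]),proj(c,[.545,-.1,.08]))
T=cv2.resize(t[180:260,225:345],(400,266),interpolation=3);B=cv2.resize(b[180:280,240:340],(400,266+134),interpolation=3)
A=cv2.resize(a,None,fx=.714,fy=.714)
W=cv2.copyMakeBorder(A,0,300,0,0,0)
u,v=proj(c,[.56,-.1,.08]).astype(int);u=np.clip(u,70,490);v=np.clip(v,50,370)
C=cv2.resize(a[v-50:v+50,u-70:u+70],(400,286),interpolation=3)
cv2.imwrite("pics/v7.png",np.hstack([np.vstack([A[:299],C])[:585],np.vstack([T[:266],B])[:585]]) if A.shape[1]==400 else W)
E
```

```text
time_s: 21.02
tcp_pos: [0.502, -0.1015, 0.2711]
ee_rot: [[-0.998, 0.059, 0.008], [0.059, 0.998, 0.0], [-0.008, 0.001, -1.0]]
wrist_force: [0.2, 0.4, -0.6]
gripper_width: 0.499
time_s: 22.28
tcp_pos: [0.441, 0.0684, 0.2673]
ee_rot: [[-0.549, -0.836, 0.0], [-0.836, 0.549, 0.0], [-0.0, -0.0, -1.0]]
wrist_force: [0.9, 0.3, -0.1]
gripper_width: 0.495
[ 42.73106853 126.08255079] [ 71.54338971 109.77560801]
```

View pics/v7.png

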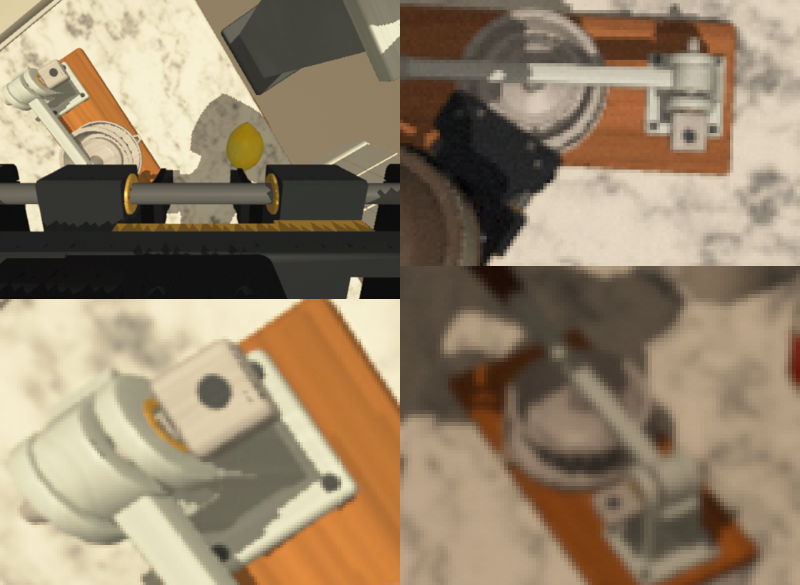

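The plunger is in the cup, the eye is in the fork and the pin tip shows beyond the far cheek. I'll check numerically whether the head is really flush: sample along the pin axis for the head/cheek boundary and take one final close view.

```bash
python3 -m inch '[{"hand":0.5,"slide":[0,1,0],"yaw":0.1},{"hand":0.5,"slide":[2,0,0],"yaw":0.25},{"hand":0.5,"slide":[3,-2,0],"yaw":0.4},{"hand":0.5,"slide":[4,-4,0],"yaw":0.5},{"hand":0.5,"slide":[5,-6,0],"yaw":0.52},{"hand":0.5,"slide":[5,-6,0],"yaw":0.52},{"hand":0.5,"slide":[5,-6,0],"yaw":0.52},{"hand":0.5,"slide":[5,-6,0],"yaw":0.52}]'
python3 - <<'E'
from h import *
s=sense();a=capture("wrist");cv2.imwrite("pics/w8.png",a);t=cv2.imread("pics/t7.png")
c=cam("wrist",s);C=cam("top");F=np.array([.5748,-.1036]);d=np.array([.9982,-.0593]);e=np.array([.0593,.9982])
P=lambda c,al,lat,z:proj(c,[*(F+al*d+lat*e),z])
u,v=P(c,-.02,0,.08).astype(int);print("wrist centre",u,v);u=np.clip(u,50,510);v=np.clip(v,50,370)
A=cv2.resize(a[v-50:v+50,u-50:u+50],(600,600),interpolation=3)
for al,col in((-.048,(0,0,255)),(-.02,(0,255,0)),(.034,(255,0,0))):
    for lat in(-.013,.013):
        q=(P(c,al,lat,.085)-[u-50,v-50])*6+2.5;cv2.circle(A,tuple(int(x) for x in q),4,col,1)
cv2.imwrite("pics/v8.png",A)
E
```

```text
time_s: 23.42
tcp_pos: [0.4907, 0.0091, 0.2671]
ee_rot: [[-0.059, -0.998, -0.0], [-0.998, 0.059, 0.0], [-0.0, 0.0, -1.0]]
wrist_force: [0.4, 0.4, 0.1]
gripper_width: 0.501
wrist centre 197 80
```

View pics/v8.png

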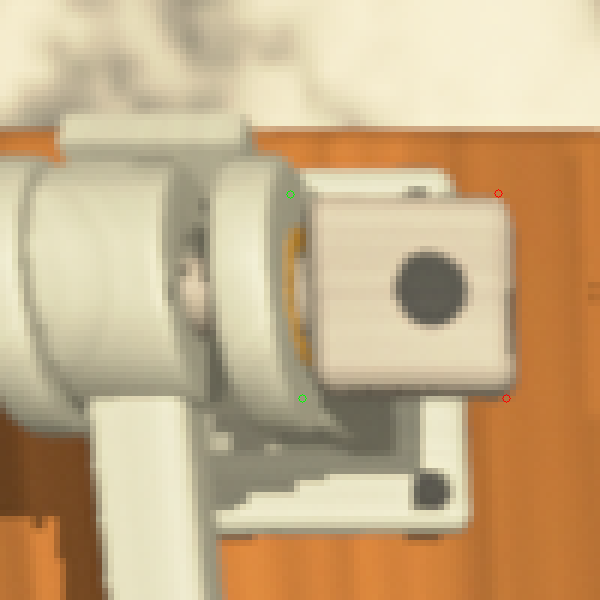

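The head's shoulder is at about column 314 against 297 predicted, and some shaft shows. That is a gap of about 2 mm, so the pin isn't fully home. I'll push its head in with closed fingertips.

```bash
python3 -m inch '[{"hand":1,"slide":[0,-1,0],"yaw":-0.17},{"hand":1,"slide":[0,-2,0],"yaw":-0.34},{"hand":1,"slide":[0,-3.5,0],"yaw":-0.51},{"hand":1,"slide":[0,-5,0],"yaw":-0.68},{"hand":1,"slide":[0,-7,0],"yaw":-0.85},{"hand":1,"slide":[0,-9,0],"yaw":-1.02},{"hand":1,"slide":[-0.1,-10.8,0],"yaw":-1.19},{"hand":1,"slide":[-0.1,-10.8,0],"yaw":-1.36},{"hand":1,"slide":[-0.1,-10.8,0],"yaw":-1.53},{"hand":1,"slide":[-0.1,-10.8,0],"yaw":-1.57}]'; python3 -m inch '[{"hand":1,"slide":[0,0,-4],"yaw":0},{"hand":1,"slide":[0,0,-8],"yaw":0},{"hand":1,"slide":[0,0,-11],"yaw":0},{"hand":1,"slide":[0,0,-12.1],"yaw":0},{"hand":1,"slide":[0,0,-12.1],"yaw":0},{"hand":1,"slide":[0,0,-12.1],"yaw":0}]'
```

```text
time_s: 24.72
tcp_pos: [0.4899, -0.099, 0.2672]
ee_rot: [[-0.998, 0.061, 0.0], [0.061, 0.998, 0.0], [-0.0, 0.0, -1.0]]
wrist_force: [-0.4, 0.6, -0.1]
gripper_width: 0.01
time_s: 25.48
tcp_pos: [0.4909, -0.0993, 0.1473]
ee_rot: [[-0.998, 0.059, 0.003], [0.059, 0.998, 0.0], [-0.003, 0.0, -1.0]]
wrist_force: [-0.7, 0.4, -0.2]
gripper_width: 0.006
```

```bash
python3 -m inch '[{"hand":1,"slide":[0.7,-0.02,0],"yaw":0},{"hand":1,"slide":[1.4,-0.06,0],"yaw":0},{"hand":1,"slide":[2.0,-0.1,0],"yaw":0},{"hand":1,"slide":[2.1,-0.1,0],"yaw":0},{"hand":1,"slide":[2.1,-0.1,0],"yaw":0}]'; python3 -m inch '[{"hand":1,"slide":[0.1,0,0],"yaw":0},{"hand":1,"slide":[0.2,-0.01,0],"yaw":0},{"hand":1,"slide":[0.2,-0.01,0],"yaw":0}]';  python3 -m inch '[{"hand":1,"slide":[0.1,0,0],"yaw":0},{"hand":1,"slide":[0.2,-0.01,0],"yaw":0},{"hand":1,"slide":[0.2,-0.01,0],"yaw":0}]'
```

```text
time_s: 26.1
tcp_pos: [0.5109, -0.1005, 0.1459]
ee_rot: [[-0.998, 0.059, -0.0], [0.059, 0.998, 0.0], [0.0, 0.0, -1.0]]
wrist_force: [-0.6, -0.2, 0.9]
gripper_width: 0.008
time_s: 26.48
tcp_pos: [0.513, -0.1005, 0.1461]
ee_rot: [[-0.998, 0.059, 0.0], [0.059, 0.998, -0.0], [-0.0, 0.0, -1.0]]
wrist_force: [1.1, 0.0, -0.0]
gripper_width: 0.005
time_s: 26.85
tcp_pos: [0.5149, -0.1007, 0.146]
ee_rot: [[-0.998, 0.059, -0.0], [0.059, 0.998, -0.0], [0.0, -0.0, -1.0]]
wrist_force: [-0.7, -0.7, -0.1]
gripper_width: 0.004
```

```bash
python3 -m inch '[{"hand":1,"slide":[0.1,0,0],"yaw":0},{"hand":1,"slide":[0.1,0,0],"yaw":0},{"hand":1,"slide":[0.1,0,0],"yaw":0}]'; python3 -m inch '[{"hand":1,"slide":[0.1,-0.01,0],"yaw":0},{"hand":1,"slide":[0.1,-0.01,0],"yaw":0},{"hand":1,"slide":[0.1,-0.01,0],"yaw":0}]';  python3 -m inch '[{"hand":1,"slide":[0.1,0,0],"yaw":0},{"hand":1,"slide":[0.1,0,0],"yaw":0},{"hand":1,"slide":[0.1,0,0],"yaw":0}]'
```

```text
time_s: 27.22
tcp_pos: [0.5152, -0.1007, 0.1458]
ee_rot: [[-0.998, 0.059, -0.002], [0.059, 0.998, 0.0], [0.002, -0.0, -1.0]]
wrist_force: [-2.8, 0.9, 1.1]
gripper_width: 0.004
time_s: 27.6
tcp_pos: [0.5155, -0.1008, 0.1456]
ee_rot: [[-0.998, 0.06, -0.004], [0.06, 0.998, 0.0], [0.004, -0.0, -1.0]]
wrist_force: [-6.0, 0.8, 2.4]
gripper_width: 0.013
time_s: 27.98
tcp_pos: [0.5157, -0.1008, 0.1455]
ee_rot: [[-0.998, 0.06, -0.006], [0.06, 0.998, 0.0], [0.006, -0.0, -1.0]]
wrist_force: [-7.2, 1.8, 3.5]
gripper_width: 0.005
```

The stop is firm, but it's unclear whether the pin is home or wedged. I'll push harder, to about 20 N, and watch whether it moves.

```bash
python3 -m inch '[{"hand":1,"slide":[0.2,0,0],"yaw":0},{"hand":1,"slide":[0.4,0,0],"yaw":0},{"hand":1,"slide":[0.4,0,0],"yaw":0},{"hand":1,"slide":[0.4,0,0],"yaw":0}]'; python3 -m inch '[{"hand":1,"slide":[0.2,0,0],"yaw":0},{"hand":1,"slide":[0.4,0,0],"yaw":0},{"hand":1,"slide":[0.4,0,0],"yaw":0},{"hand":1,"slide":[0.4,0,0],"yaw":0}]'
```

```text
time_s: 28.48
tcp_pos: [0.5165, -0.1009, 0.145]
ee_rot: [[-0.998, 0.061, -0.014], [0.061, 0.998, 0.0], [0.014, -0.001, -1.0]]
wrist_force: [-13.9, 3.6, 8.4]
gripper_width: 0.001
time_s: 28.98
tcp_pos: [0.5172, -0.101, 0.1446]
ee_rot: [[-0.998, 0.061, -0.022], [0.061, 0.998, 0.0], [0.022, -0.001, -1.0]]
wrist_force: [-19.9, 5.5, 13.7]
gripper_width: 0.002
```

A hard stop. I'll back off, go to the same viewing pose and compare edge columns with the previous picture.

```bash
python3 -m inch '[{"hand":1,"slide":[-0.8,0,0],"yaw":0},{"hand":1,"slide":[-1.6,0.1,0],"yaw":0},{"hand":1,"slide":[-3,0.1,0.5],"yaw":0},{"hand":1,"slide":[-4,0.1,4],"yaw":0},{"hand":1,"slide":[-4,0.1,8],"yaw":0},{"hand":1,"slide":[-4,0.1,12.1],"yaw":0},{"hand":0.5,"slide":[-3.6,2,12.1],"yaw":0.17},{"hand":0.5,"slide":[-3.6,4,12.1],"yaw":0.34},{"hand":0.5,"slide":[-3.6,6,12.1],"yaw":0.51},{"hand":0.5,"slide":[-3.6,8,12.1],"yaw":0.68}]'; python3 -m inch '[{"hand":0.5,"slide":[0,2,0],"yaw":0.17},{"hand":0.5,"slide":[0.3,3,0],"yaw":0.34},{"hand":0.5,"slide":[0.3,3,0],"yaw":0.51},{"hand":0.5,"slide":[0.3,3,0],"yaw":0.68},{"hand":0.5,"slide":[0.3,3,0],"yaw":0.85},{"hand":0.5,"slide":[0.3,3,0],"yaw":0.89},{"hand":0.5,"slide":[0.3,3,0],"yaw":0.89},{"hand":0.5,"slide":[0.3,3,0],"yaw":0.89}]'
cat > chk.py <<'E'
from h import *
import sys
s=sense();a=capture("wrist");cv2.imwrite("pics/%s.png"%sys.argv[1],a)
c=cam("wrist",s);F=np.array([.5748,-.1036]);d=np.array([.9982,-.0593])
print(s["tcp_pos"].round(4),"pred shoulder top col/row",proj(c,[*(F-.02*d),.085]).round(1),"end",proj(c,[*(F-.048*d),.085]).round(1))
np.set_printoptions(linewidth=250)
b=cv2.imread("pics/w8.png")
for n,i in(("w8",b),("now",a)):
    hsv=cv2.cvtColor(i,cv2.COLOR_BGR2HSV)[30:130,147:247]
    g=cv2.cvtColor(i,cv2.COLOR_BGR2GRAY)
    for r in (64,68,78,88): print(n,r,g[r,175:240].tolist())
E
python3 chk.py w9
```

```text
time_s: 30.22
tcp_pos: [0.49, -0.0201, 0.2677]
ee_rot: [[-0.81, -0.586, 0.002], [-0.586, 0.81, 0.0], [-0.002, -0.001, -1.0]]
wrist_force: [-0.0, 0.9, -0.4]
gripper_width: 0.378
time_s: 31.22
tcp_pos: [0.493, 0.0093, 0.2673]
ee_rot: [[-0.061, -0.998, 0.001], [-0.998, 0.061, 0.0], [-0.0, -0.001, -1.0]]
wrist_force: [0.9, 0.5, 0.3]
gripper_width: 0.499
[0.493  0.0093 0.2673] pred shoulder top col/row [198.9  78.9] end [233.2  78.8]
w8 64 [154, 147, 144, 145, 144, 124, 135, 189, 217, 220, 219, 219, 220, 221, 222, 219, 191, 159, 148, 147, 145, 144, 138, 152, 178, 199, 207, 206, 206, 206, 206, 206, 206, 206, 206, 206, 204, 204, 205, 205, 205, 205, 204, 204, 204, 203, 202, 202, 202, 201, 201, 201, 201, 199, 196, 183, 154, 133, 131, 133, 132, 134, 132, 132, 130]
w8 68 [153, 145, 137, 133, 116, 109, 137, 191, 219, 223, 225, 226, 226, 227, 230, 223, 188, 154, 147, 148, 144, 133, 112, 135, 175, 201, 210, 210, 209, 209, 210, 209, 209, 210, 210, 210, 210, 208, 210, 210, 210, 210, 210, 210, 210, 211, 211, 210, 210, 211, 211, 212, 211, 210, 206, 201, 176, 142, 130, 132, 133, 133, 133, 133, 131]
w8 
[... 1271 characters left out ...]
 210, 202, 166, 127, 129, 133, 133, 132, 132]
now 78 [230, 233, 189, 137, 148, 180, 205, 206, 192, 153, 170, 210, 217, 219, 222, 224, 227, 232, 235, 210, 159, 151, 158, 146, 173, 163, 139, 170, 195, 205, 204, 205, 205, 205, 205, 206, 207, 206, 207, 193, 144, 93, 90, 91, 91, 91, 91, 91, 91, 90, 89, 98, 169, 210, 209, 198, 196, 201, 192, 160, 131, 131, 135, 133, 135]
now 88 [195, 197, 200, 200, 183, 160, 150, 146, 139, 119, 101, 122, 168, 195, 200, 200, 201, 205, 208, 209, 198, 172, 152, 148, 141, 127, 139, 166, 194, 210, 213, 213, 214, 213, 213, 213, 214, 214, 214, 215, 216, 215, 216, 217, 216, 217, 218, 217, 218, 218, 219, 219, 219, 219, 219, 220, 219, 213, 204, 177, 140, 129, 133, 134, 135]
```

```bash
python3 - <<'E'
from h import *
s=sense();c=cam("wrist",s);F=np.array([.5748,-.1036]);d=np.array([.9982,-.0593]);e=np.array([.0593,.9982])
P=lambda al,lat,z:proj(c,[*(F+al*d+lat*e),z]).round(1)
print("cheek outer edge top",P(-.02,0,.098),"inner",P(-.012,0,.098),"hole top",P(-.02,0,.0865))
print("shoulder z85/83.5",P(-.02,0,.085),P(-.02,0,.0835),"end",P(-.048,0,.085),P(-.048,0,.0835),"lat",P(-.034,-.013,.085),P(-.034,.013,.085))
print("far tip side cheek",P(.02,0,.098))
g=cv2.cvtColor(cv2.imread("pics/w9.png"),cv2.COLOR_BGR2GRAY)
for r in (76,77,79,80,82): print(r,g[r,180:240].tolist())
for col in (210,228): print(col,g[55:105,col].tolist())
E
```

```text
cheek outer edge top [194.6  76.2] inner [184.2  76.2] hole top [198.4  78.6]
shoulder z85/83.5 [198.8  78.9] [199.3  79.2] end [233.2  78.8] [233.4  79.1] lat [215.2  61.6] [216.8  95.7]
far tip side cheek [143.   76.3]
76 [188, 209, 208, 168, 130, 179, 216, 221, 222, 224, 227, 230, 234, 234, 206, 160, 150, 161, 150, 159, 151, 142, 177, 204, 211, 211, 212, 211, 213, 213, 213, 212, 213, 215, 205, 155, 95, 90, 92, 92, 92, 92, 92, 92, 92, 90, 113, 181, 216, 217, 215, 211, 206, 189, 158, 135, 133, 134, 135, 136]
77 [186, 209, 209, 171, 127, 173, 213, 219, 220, 222, 225, 229, 233, 235, 200, 147, 150, 161, 151, 172, 164, 143, 175, 199, 207, 207, 209, 208, 209, 209, 210, 210, 210, 210, 196, 144, 94, 89, 91, 92, 92, 91, 92, 92, 91, 89, 99, 174, 214, 213, 191, 191, 205, 195, 165, 136, 133, 134, 135, 134]
79 [170, 193, 199, 197, 161, 168, 207, 216, 219, 221, 222, 225, 230, 234, 215, 166, 152, 156, 145, 168, 158, 137, 169, 197, 208, 208, 208, 208, 208, 208, 208, 209, 209, 211, 206, 158, 99, 90, 92, 92, 92, 92, 93, 93, 92, 91, 110, 176, 211, 209, 184, 184, 198, 191, 162, 136, 133, 134, 134, 135
[... 401 characters left out ...]
144, 146, 172, 199, 211, 211, 211, 212, 211, 212, 213, 212, 213, 213, 214, 215, 203, 161, 114, 94, 88, 88, 90, 92, 111, 147, 194, 216, 218, 214, 177, 179, 205, 198, 169, 139, 132, 135, 135, 134]
210 [146, 144, 146, 197, 222, 230, 215, 191, 195, 211, 217, 217, 212, 210, 212, 210, 208, 209, 208, 210, 214, 213, 210, 206, 208, 212, 212, 213, 215, 217, 217, 214, 213, 213, 214, 210, 197, 182, 161, 115, 89, 96, 100, 99, 100, 100, 100, 100, 100, 100]
228 [136, 137, 137, 137, 137, 134, 140, 175, 193, 209, 216, 218, 215, 211, 213, 213, 211, 210, 210, 211, 215, 216, 214, 210, 211, 215, 217, 218, 219, 221, 221, 220, 219, 219, 218, 217, 204, 187, 168, 128, 97, 118, 125, 124, 125, 125, 125, 126, 125, 125]
```

The cheek edges match their predicted columns to within 0.3 px. The remaining offset at the head's upper edge is about 1 mm. That fits the pin drooping in its 13 mm holes with the shoulder's lower edge on the cheek, and with the hard stop at 20 N. I'll hand it in.

```bash
python3 -c "
from station import *
s=sense();print(s['time_s'],s['wrist_force']);print(finish_job())"
```

```text
31.275 [-1.4441025   0.80792949  0.37503011]
the job is handed in; nothing more can be done
None
```

The press is back together and handed in at 31.3 s of the 61 s allowed. The lever's plunger stands in the cup, its eye lies between the fork cheeks, and the pin goes through cheek, eye and cheek.

- **Lever:** It went in with only a few newtons of force. Pictures from the wrist and overhead cameras showed the eye centred between the cheeks and the plunger inside the cup.
- **Pin:** It slid in from the robot's side with about 2 N or less until its shoulder met the cheek. The tip shows beyond the far cheek.
- **A check that disagreed:** After I let go, the wrist picture showed about 2 mm of gap under the top edge of the head. I pushed the head with closed fingertips up to about 20 N. It moved roughly 0.4 mm and then stopped hard.
- **What remains:** The last picture, read from pixel values only, still puts the head's upper edge about 1 mm off the fork. I think the pin is drooping in its larger holes, with the lower edge of the head touching the cheek, but I could not confirm that by eye because I had used all 12 views.
- **Everything else:** I did not touch any of the other items. The arm was clear of everything at hand-in, with wrist force within its usual noise of about 1.5 N.

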